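# Set up a lit picture display on a craft stall

### The arm

A 6-joint arm with a two-finger parallel gripper is mounted at the origin on the work surface. World frame = base frame: x ahead of the robot, y to its left, z up, the work surface at z = 0. Lengths are in m, angles in degrees, forces in N, time in s.
With the tool pointing down it reaches from about 0.4 to 0.825 m from the base axis. Payload 7 kg.
Tool frame: the origin (TCP) lies on the centre line of the jaws, within the pads' length; the fingertips stand 14 mm ahead of it and the grasp point (between the pads) lies 5 mm behind it; z points along the fingers, y is the line along which they close (so a half turn about z gives the same grasp; the last joint's range is limited). The gripper opens to 88 mm and grips with 3 to 60 N. Pads are 19 mm wide; open, the fingers measure 130 mm over their backs; the gripper's body (78 mm by 193 mm) begins 47 mm behind the grasp point.
Start: joints at [-46.518, 20.546, 0.682, 0, -70.136, -16.507], TCP at [0.306, -0.602, 0.241] pointing down, gripper open.
Joint ranges: [-176.03, 176.03], [-82.01, 121.73], [-58.28, 71.71], [-173.87, 95.51], [-174.79, -0.11], [-173.66, 173.66]. Speed limits (degrees/s): [136.94, 136.94, 172.46, 180, 180, 180].

### API

Orientations are given as [roll, pitch, yaw] about the fixed x, y, z axes, in that order (R = Rz(yaw) Ry(pitch) Rx(roll)).
In Python, from plant import r gives the robot as it stands.
- The arm moves only by the tool send_rows, never from a script. Its argument "steps" is a list of rows, each an object with "dp": the shift along the tool's x, y, z in mm, a list of three; "roll": the turn about the tool's z in rad; "jaw": the opening in per cent of the stroke, from 0 (shut) to 100 (fully open). In form: [{"dp": [tx, ty, tz], "roll": roll, "jaw": jaw}, ...]. A call has 1 to 5 rows; each row is the pose to reach, as a shift and turn from the pose commanded when the call began, along the tool's axes at that moment; what a row does not reach only later rows make up. A row lasts 1/8 s, in which the tool goes at most 62.5 mm and 10.7 degrees, less where a joint would pass 70% of its speed; a pose out of reach is approached as far as the arm can. A call with a gripper value outside its range is refused whole. The fingers move at their own pace and stop on an object; "newtons" is the grip in N (left out, the last holds). Time passes only in rows, so rows that repeat a pose let the fingers close. It gives the time, the measured TCP pose, the force, the opening and the grip force at its end, in the units of the state.
- r.get_state(): the state, without advancing time (a new reading comes with each control period).
- r.capture(name): name is "scene" or "top"; returns a dict with "image" (480x640x3 uint8, blue, green, red), "K" (3x3 intrinsics, pixels), "rvec" (rotation vector, rad) and "tvec" (3), from world to camera coordinates, as OpenCV has them. Camera axes: x right, y down, z forward; pixel columns grow to the right and rows downward; lengths in m; the calibration is good to about 2 mm. A picture is of the moment at which its call begins. There is no depth.
- r.close_job(): hands the job in; it is judged then, once.
The state is a dict: "time_s": time; "joints": joint angles; "qd": joint speeds; "joint_torque": joint torques, N m; "tcp_pos": TCP position; "eef_rot": TCP orientation; "contact_force": force on the tool from outside, world axes, zero at the start; "moment": the same for the moment, N m; "gripper_width": finger opening in m; "gripper_force": force on a finger pad.
Only numpy, scipy, OpenCV 4.12 (cv2) and the standard library are available. Lean on these libraries where they do the work, as an engineer would, in place of code of your own. Each camera call takes 0.05 s, during which the arm holds its last target. There are 200 camera calls.

### The job

Take the tallest picture board out of the browsing rack and lean it on the wooden easel: bottom edge on the easel's base behind the ledge lip, top tilted back against the sloping rests, centred, picture facing the customers, set down gently and not dropped. Then slide the picture lamp onto the easel's rail from its open end, lens towards the board, fully home against the end stop so that the spring catch pops up behind it. Let go of both, and leave the other boards and the goods on the table where they are.

Things in the scene. Friction and masses are not known exactly. Their poses are not given: they have to be found in the camera images.
- easel: fixed wooden easel. Origin at table height; +x to the customers (away from robot), y along the ledge, z up. Base plate top z 12 mm, x -85..105, y -90..90. Two sloping rests 16 mm wide at y -35 and 35: front face meets the base top at x -10 and slopes back (to -x) 18 degrees (0.314 rad) from vertical for 108 mm. Ledge lip in front: x 14..22, y -75..75, top z 22
- ledge (a point): point on the easel's base top in the middle of the 24 mm wide slot (foot of the rests to lip) that takes the board's bottom edge: easel x 2, y 0, z 12 mm; axes of the easel
- rail_entry (a point): tip of the lamp rail's open (-y) end, at the rail head's top: easel x 75, y -86, z 30 mm; axes of the easel. Aluminium T rail along y: stem 8 mm wide z 12..24, head 20 mm wide z 24..30, full width from easel y -75 to the end stop's face at y 25 (stop 22 mm wide, to z 40); the last 12 mm before y -75 is a narrower lead-in tip
- lamp_home (a point): where the lamp's origin is when it is fully home on the rail (easel x 75, y 0, z 17 mm); axes of the easel
- catch (a joint): spring catch: rounded steel nub 8 mm wide standing 4.5 mm out of the rail head's top at easel y -36.5 mm. 0 = up, grows as pressed down (m, to 0.006). The lamp presses it down on its way (about 5 to 10 N of push along the rail); it springs up behind the lamp's tail when the lamp is home
- tall_board: the tallest plywood picture board, 10 mm thick (x), 110 mm wide (y), 180 mm high (z), about 0.14 kg, standing upright in one of the rack's three slots (any of them). Origin at the centre of its bottom edge; picture on its +x side
- board_top (a point): centre of the tall board's top edge
- board_left (a point): middle of the tall board's +y side edge
- lamp: black picture lamp, 40 (x) by 50 (y) mm, flat grip sides z 0..43, aluminium head above to z 55; 0.12 kg. Origin centre of underside; white lens on its -x side. A channel runs through along y, open below and at both ends: 24 mm wide z 5..13, mouth 13 mm wide between bottom lips z 0..5. On the rail its roof (z 13) rests on the rail head. Starts upright on the table
- lamp_lens (a point): middle of the lamp's white lens (lamp x -18, z 49 mm)
- rack: fixed dark browsing rack, 190 (x) by 140 mm (y); origin centre of underside. Slots along y at x = -60, 0, 60 mm, each 14 mm wide between ribs 8 mm thick that reach z 36 mm; slot floor at z 8 mm
- wide_board: plywood picture board 10 mm thick, 140 mm wide, 125 mm high, in another slot of the rack; origin centre of bottom edge; leave it
- small_board: plywood picture board 10 mm thick, 90 mm wide, 150 mm high, in another slot of the rack; origin centre of bottom edge; leave it
- jar: amber jar 56 mm across, 75 mm high, near the lamp; origin centre of underside
- tin: tin with a white label, 60 mm across, 60 mm high, near the lamp; origin centre of underside
- figurine: turned wooden figurine 54 mm across, 112 mm high; origin centre of underside
- stick_cup: wooden cup of sticks, 70 mm across, cup 85 mm, sticks to 140 mm high; origin centre of underside
- coasters: pile of cork coasters 90 mm across, 28 mm high; origin centre of underside
- bud_vase: small turned wooden vase 46 mm across, 95 mm high, beside the rack; origin centre of underside

How it is judged:
By the outcome, as a careful person would: the job done as asked, in the order asked, and still so for the second after the job is handed in, with the robot touching nothing.
It also fails if it takes over 64 s, if anything falls off the work surface, if the arm or the gripper's body presses on something with over 40 N, if the wrist force passes 120 N, or if a joint passes its speed limit or range.

## Working session

There is one attempt and no reset: what is moved stays moved. The work goes in short steps, Python scripts to look and compute and a tool call to move; the robot and the scene stay as the last step left them, time stands still between calls to the robot, and variables do not carry over. Pictures are saved under pics/ and viewed, at most 10 in all, crops included, and the job is handed in when it is done.

Besides the shell and the picture viewer there is one more tool, called after "Request:" by a JSON object that holds its "name" and its "arguments". send_rows: Moves the arm, as the interface text tells. Its arguments: {"type":"object","properties":{"steps":{"type":"array","items":{"type":"object","properties":{"dp":{"type":"array","items":{"type":"number"}},"roll":{"type":"number"},"jaw":{"type":"number"}}}},"newtons":{"type":"number"}},"required":["steps"]}

```bash
mkdir -p pics; ls
python3 - <<'E'
from plant import r
import cv2,numpy as np
for n in ("scene","top"):
    c=r.capture(n); cv2.imwrite(f"pics/{n}0.png",c["image"]); np.savez(f"{n}.npz",K=c["K"],r=c["rvec"],t=c["tvec"])
    R=cv2.Rodrigues(np.array(c["rvec"],float))[0]; print(n,c["K"],(-R.T@np.array(c["tvec"]).ravel()),R[2])
print(r.get_state())
E
```

```text
pics
scene [[515.90041585   0.         308.52484498]
 [  0.         515.90041585 234.86847856]
 [  0.           0.           1.        ]] [1.27548673 0.74324766 0.97485413] [-0.51129117 -0.57868755 -0.63537552]
top [[444.65755735   0.         315.57511738]
 [  0.         444.65755735 241.56415729]
 [  0.           0.           1.        ]] [ 0.53700369 -0.02851427  1.03459774] [ 0.04916349 -0.02380821 -0.99850695]
{'time_s': 0.1, 'joints': array([-4.65188680e+01,  2.05870033e+01,  6.39151273e-01, -1.76636994e-02,
       -7.01369565e+01, -1.65068457e+01]), 'qd': array([-0.07447019, -0.0970823 ,  0.10064432,  0.10897315, -0.06343986,
        0.01512745]), 'joint_torque': array([-7.56592272e-04, -5.84164882e+01,  2.93753207e+01,  7.01548755e+00,
        1.02256119e-02, -6.31025455e-05]), 'tcp_pos': array([ 0.30595669, -0.6012026 ,  0.23972128]), 'eef_rot': array([ 1.79913968e+02, -8.17724483e-03, -1.53031722e+02]), 'contact_force': array([-0.58523366, -0.28768473, -0.11175632]), 'moment': array([ 0.01633556, -0.03718097,  0.00151559]), 'gripper_force': 0.0, 'gripper_width': 0.08730192914902118}
```

View pics/scene0.png

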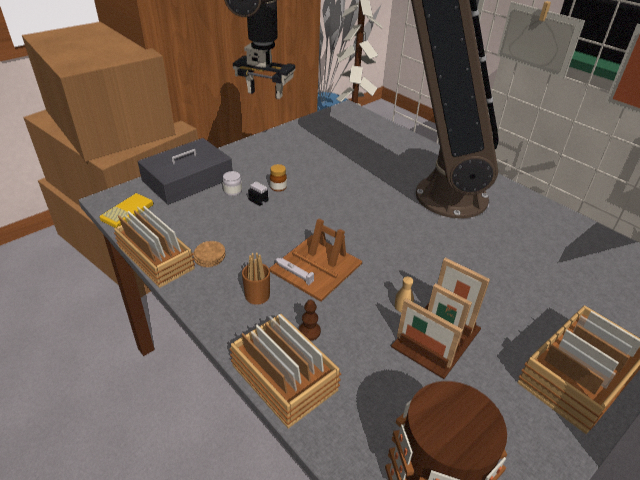

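View pics/top0.png

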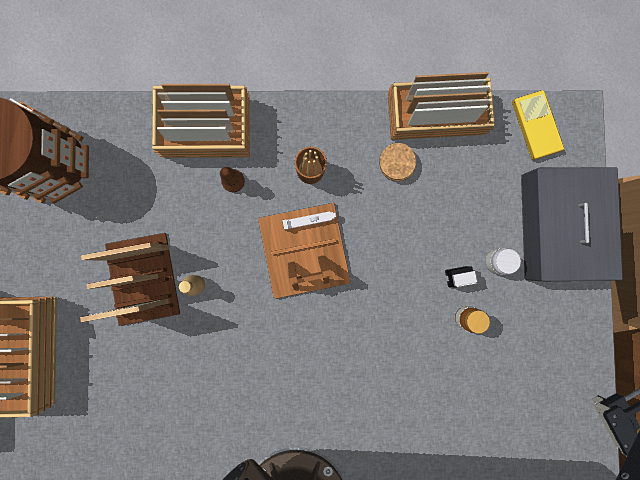

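The rack is at left, about (145,280) in the top view, with the tall board in the row nearest the robot (row 310; scene (463,285)). The easel is at (305,250) and the lamp at (462,277), between the tin (508,262) and jar (475,320). I'll enlarge these.

Run:
```python
import cv2,numpy as np
t=cv2.imread("pics/top0.png");s=cv2.imread("pics/scene0.png")
def crop(im,x0,y0,w,h,k):
    c=cv2.resize(im[y0:y0+h,x0:x0+w],None,fx=k,fy=k,interpolation=cv2.INTER_CUBIC)
    for i in range(0,w,10):
        cv2.line(c,(int((i+.5)*k),0),(int((i+.5)*k),6 if i%50 else 14),(0,255,255),1)
        if i%20==0: cv2.putText(c,str(x0+i),(int((i+.5)*k)-10,22),0,.35,(0,255,255),1)
    for i in range(0,h,10):
        cv2.line(c,(0,int((i+.5)*k)),(6,int((i+.5)*k)),(0,255,255),1)
        if i%20==0: cv2.putText(c,str(y0+i),(8,int((i+.5)*k)+4),0,.35,(0,255,255),1)
    return c
cv2.imwrite("pics/rackT.png",crop(t,75,225,130,110,6)[:600,:800])
a=crop(t,250,195,110,110,5)
b=crop(t,440,255,50,40,5)
o=np.zeros((550,800,3),np.uint8);o[:550,:550]=a;o[:200,550:]=b
c=crop(s,240,170,40,45,6); o[210:480,555:795]=c
cv2.imwrite("pics/easelT.png",o)
cv2.imwrite("pics/easelS.png",crop(s,260,210,110,95,7)[:600,:800])
cv2.imwrite("pics/rackS.png",crop(s,380,250,120,130,5)[:600,:800])
```

```text
(no output)
```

View pics/rackT.png

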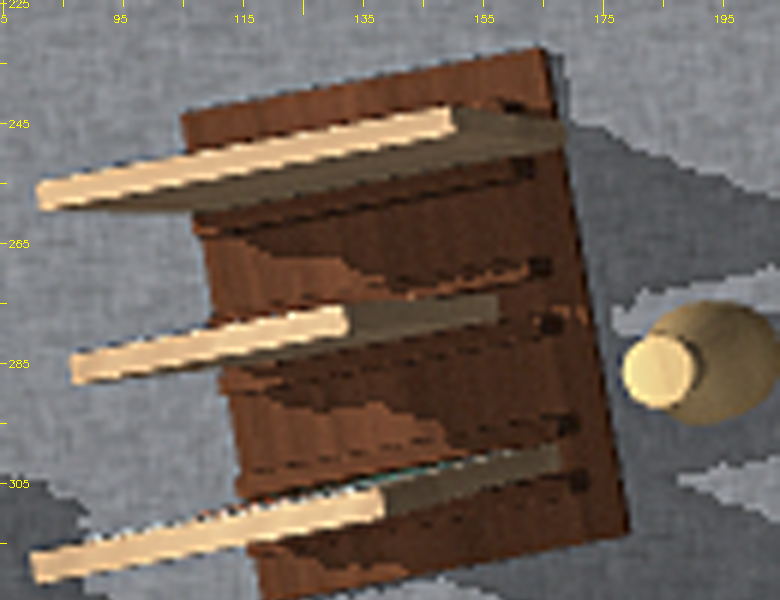

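View pics/easelT.png

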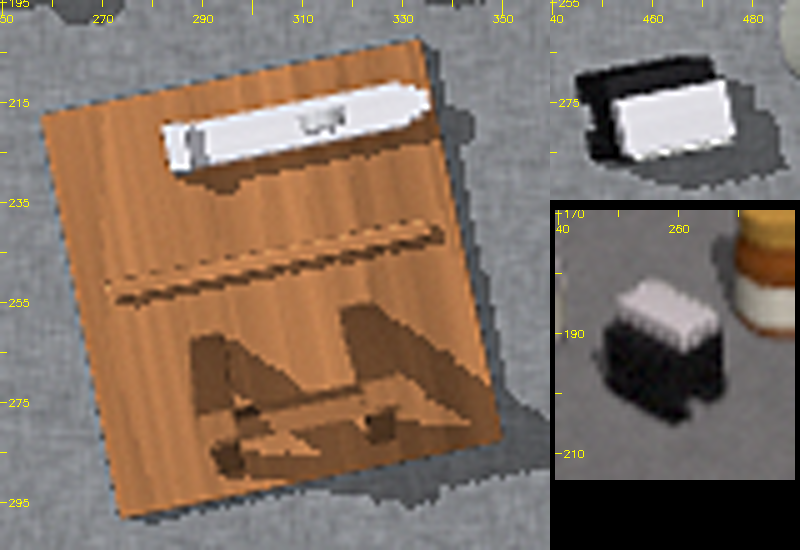

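View pics/rackS.png

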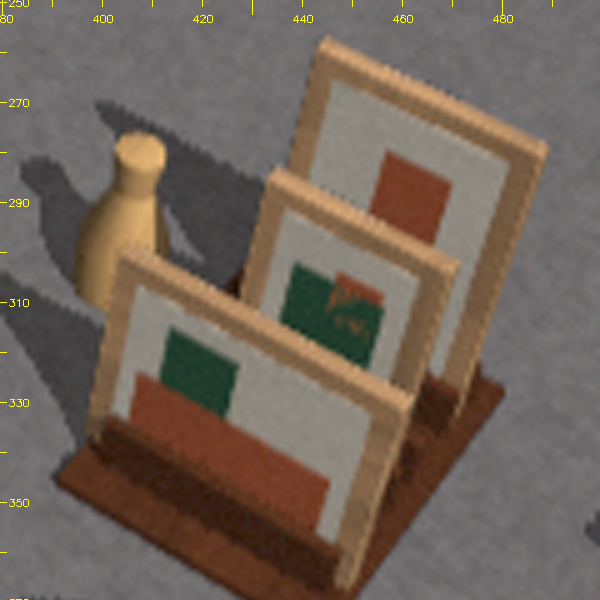

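The tall board is in the slot nearest the robot, with its picture facing +x and away from the robot. Its top corners in the rackT crop are (30,552), (38,583), (381,487) and (386,516). The easel base corners in its crop are (42,117), (418,40), (502,437) and (122,518), with the rail's open tip at image right (430,97). The lamp's head is at (613,100), (722,81), (736,140) and (630,161). Next I'll compute the poses.

```bash
cat > h.py <<'E'
import cv2,numpy as np
from scipy.optimize import least_squares
D={n:np.load(n+".npz") for n in("top","scene")}
def bp(n,px,z):
    d=D[n];R=cv2.Rodrigues(d["r"].astype(float))[0];t=d["t"].ravel();C=-R.T@t
    px=np.atleast_2d(px).astype(float);z=np.broadcast_to(z,len(px))
    ray=np.c_[px,np.ones(len(px))]@np.linalg.inv(d["K"]).T@R
    return C+ray*((z-C[2])/ray[:,2])[:,None]
def proj(n,P):
    d=D[n];return cv2.projectPoints(np.atleast_2d(P).astype(float),d["r"].astype(float),d["t"].astype(float),d["K"],None)[0][:,0]
def W(p,L):
    L=np.atleast_2d(L);c,s=np.cos(p[2]),np.sin(p[2])
    return np.c_[p[0]+c*L[:,0]-s*L[:,1],p[1]+s*L[:,0]+c*L[:,1],L[:,2]]
def fit(obs,p0):  # obs: list of (cam, local pts, px)
    f=lambda p:np.concatenate([(proj(n,W(p,L))-np.array(px)).ravel() for n,L,px in obs])
    s=least_squares(f,p0,x_scale=[.01,.01,.05],loss="soft_l1");return s.x,s.fun
E
python3 - <<'E'
from h import *
cr=lambda a,x0,y0,k,ox=0:(np.array(a,float)-[ox,0])/k-.5+[x0,y0]
np.set_printoptions(precision=4,suppress=True)
# board, top z .188
Lb=np.array([[5,55,188],[-5,55,188],[5,-55,188],[-5,-55,188]])/1e3
pb=cr([[30,552],[38,583],[381,487],[386,516]],75,225,6)
b,e=fit([("top",Lb,pb)],[.37,.4,.2]);print("board",b,e)
print(" bp centre",bp("top",pb,.188).mean(0),"scene pred crop",(proj("scene",W(b,Lb))+.5-[380,250])*5)
Lr=np.array([[95,70,8],[95,-70,8],[-95,-70,8]])/1e3
pr=cr([[180,115],[545,48],[630,535]],75,225,6)
q,e=fit([("top",Lr,pr)],[.43,.4,.2]);print("rack",q,e,"slot",W(q,[[-.06,0,0]]))
Le=np.array([[105,90,12],[105,-90,12],[-85,-90,12],[-85,90,12]])/1e3
pe=cr([[42,117],[418,40],[502,437],[122,518]],250,195,5)
ez,e=fit([("top",Le,pe)],[.5,.0,.2]);print("easel",ez,e)
K=np.array([[75,-87,30],[75,0,30],[75,25,40],[22,75,22],[22,-75,22]])/1e3
print(" crop pred",(proj("top",W(ez,K))+.5-[250,195])*5)
pl=cr([[613,100],[722,81],[736,140],[630,161]],440,255,5,550)
hw=bp("top",pl,.055);print("lamp head",hw,hw.mean(0),np.linalg.norm(hw[0]-hw[1]),np.linalg.norm(hw[1]-hw[2]))
pk=cr([[575,75],[590,160],[713,57]],440,255,5,550)
print("black z0",bp("top",pk,0),"z43",bp("top",pk,.043))
print("scene lamp head",bp("scene",cr([[617,297],[655,278],[720,305],[686,350]],240,170,6,555)-[0,35],.055))
E
```

```text
board [0.4478 0.3389 0.1743] [ 0.044  -0.0261 -0.4259  0.1056  0.1495 -0.2624  0.207   0.1744]
 bp centre [0.4478 0.3389 0.188 ] scene pred crop [[537.0043 159.166 ]
 [546.7292 147.0046]
 [311.6571  48.6028]
 [322.0951  37.5467]]
rack [0.5067 0.3442 0.177 ] [-0.0457 -0.0825 -0.0833 -0.265   0.1306  0.3526] slot [[0.4477 0.3337 0.    ]]
easel [ 0.5586 -0.0274  0.1945] [-0.8145 -0.4191  0.391  -0.6744  0.652   0.4928 -0.278   0.5452]
 crop pred [[429.6354  96.7616]
 [242.0241 135.3788]
 [187.0075 144.524 ]
 [104.2766 284.1076]
 [426.7308 217.1505]]
lamp head [[ 0.5091 -0.3534  0.055 ]
 [ 0.5169 -0.4023  0.055 ]
 [ 0.4908 -0.4078  0.055 ]
 [ 0.4821 -0.3602  0.055 ]] [ 0.4997 -0.3809  0.055 ] 0.049544837759940265 0.026721234457152028
black z0 [[ 0.5194 -0.354   0.    ]
 [ 0.4797 -0.36    0.    ]
 [ 0.5271 -0.4194  0.    ]] z43 [[ 0.5201 -0.3405  0.043 ]
 [ 0.4821 -0.3463  0.043 ]
 [ 0.5275 -0.4031  0.043 ]]
scene lamp head [[ 0.515  -0.4053  0.055 ]
 [ 0.4887 -0.4074  0.055 ]
 [ 0.4772 -0.3652  0.055 ]
 [ 0.5158 -0.343   0.055 ]]
```

View pics/easelS.png

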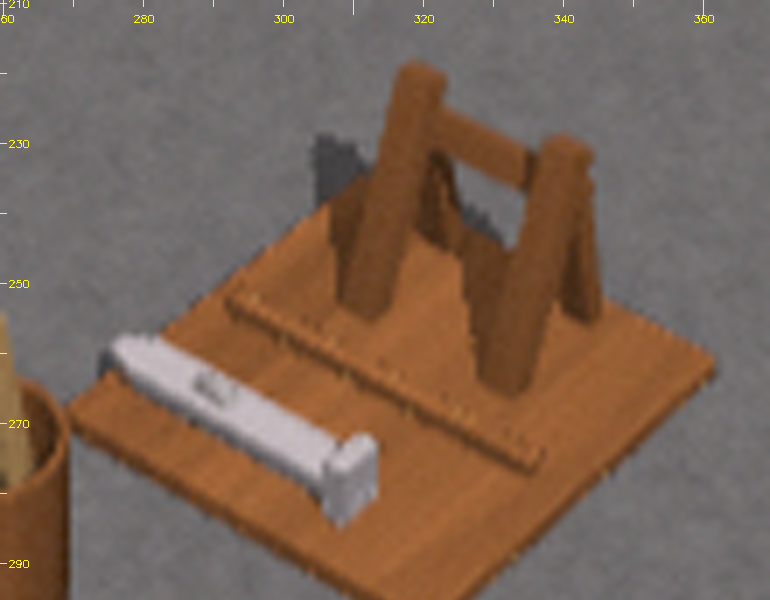

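```bash
cat > plan.py <<'E'
import sys,numpy as np
from plant import r
from scipy.spatial.transform import Rotation as Ro
def plan(*targets):
    s=r.get_state();R=Ro.from_euler("xyz",s["eef_rot"],degrees=True).as_matrix()
    print("t",s["time_s"],"tcp",np.round(s["tcp_pos"],4),"rot",np.round(s["eef_rot"],2),"F",np.round(s["contact_force"],1),"w",round(s["gripper_width"],4),"g",round(s["gripper_force"],1),"q",np.round(s["joints"]))
    for x,y,z,w in targets:
        d=1e3*R.T@(np.array([x,y,z])-s["tcp_pos"]);a=(w-s["eef_rot"][2]+180)%360-180
        print((x,y,z,w),"dp",np.round(d,1),"len",round(np.linalg.norm(d)),"roll",round(-np.deg2rad(a),3))
E
python3 - <<'E'
from h import *
from plan import plan
np.set_printoptions(precision=4,suppress=True)
ez=[.5586,-.0274,.1945]
K=np.array([[105,-90,12],[-85,90,12],[75,-87,30],[86,25,40],[64,25,40],[22,75,22],[22,-75,22]])/1e3
print("scene pred",(proj("scene",W(ez,K))+.5-[260,210])*7)
print("tin",bp("top",[[508,260]],.06),"jar",bp("top",[[478,321]],.075),"vase",bp("top",[[75+660/6,225+372/6]],.095))
print("ledge",W(ez,[[.002,0,.012]]),"home",W(ez,[[.075,0,.017]]),"entry",W(ez,[[.075,-.086,.03]]))
plan((.5,-.25,.3,-130),(.52,.1,.3,-100),(.448,.339,.3,-79.9))
E
```

```text
scene pred [[ 57.9229 410.2625]
 [716.4842 355.8194]
 [113.796  339.2375]
 [321.0234 463.4707]
 [357.6158 431.9976]
 [528.6052 465.6482]
 [224.5781 298.4533]]
tin [[ 0.5397 -0.4772  0.06  ]] jar [[ 0.4088 -0.4004  0.075 ]] vase [[0.491  0.2233 0.095 ]]
ledge [[ 0.5606 -0.027   0.012 ]] home [[ 0.6322 -0.0129  0.017 ]] entry [[ 0.6488 -0.0973  0.03  ]]
t 0.1 tcp [ 0.306  -0.6012  0.2397] rot [ 179.91   -0.01 -153.03] F [-0.6 -0.3 -0.1] w 0.0873 g 0.0 q [-47.  21.   1.  -0. -70. -17.]
(0.5, -0.25, 0.3, -130) dp [-332.2  225.1  -60. ] len 406 roll -0.402
(0.52, 0.1, 0.3, -100) dp [-508.8  528.   -59.6] len 736 roll -0.926
(0.448, 0.339, 0.3, -79.9) dp [-553.   773.6  -59.2] len 953 roll -1.276
```

Request:
{"name": "send_rows", "arguments": {"steps": [{"dp": [-50,34,-20],"roll": -0.18,"jaw": 45},{"dp": [-100,68,-40],"roll": -0.36,"jaw": 45},{"dp": [-150,102,-60],"roll": -0.54,"jaw": 45},{"dp": [-200,136,-60],"roll": -0.72,"jaw": 45},{"dp": [-250,170,-60],"roll": -0.9,"jaw": 45}]}}

```text
time_s: 0.72
tcp_pos: [0.4524, -0.3348, 0.3008]
eef_rot: [-180.0, 0.0, -101.1]
contact_force: [1.8, -0.2, -0.3]
gripper_width: 0.0435
gripper_force: 0.0
```

```bash
python3 -c "
from plan import plan
plan((.52,-.18,.3,-90),(.54,.08,.3,-80),(.448,.339,.3,-79.9))"
```

```text
t 0.725 tcp [ 0.4524 -0.3348  0.3008] rot [-1.7997e+02  1.0000e-02 -1.0113e+02] F [ 1.8 -0.2 -0.3] w 0.0435 g 0.0 q [-17.   8.  -8.  -0. -74.   5.]
(0.52, -0.18, 0.3, -90) dp [-164.9  -36.4    0.8] len 169 roll -0.194
(0.54, 0.08, 0.3, -80) dp [-423.9   -5.9    0.8] len 424 roll -0.369
(0.448, 0.339, 0.3, -79.9) dp [-660.2  134.4    0.8] len 674 roll -0.37
```

Request:
{"name": "send_rows", "arguments": {"steps": [{"dp": [-55,-12,0],"roll": -0.1,"jaw": 45},{"dp": [-110,-20,0],"roll": -0.2,"jaw": 45},{"dp": [-165,-25,0],"roll": -0.3,"jaw": 45},{"dp": [-225,-25,0],"roll": -0.37,"jaw": 45},{"dp": [-285,-20,0],"roll": -0.37,"jaw": 45}]}}

```text
time_s: 1.35
tcp_pos: [0.5281, -0.0594, 0.3002]
eef_rot: [180.0, 0.0, -80.2]
contact_force: [0.9, -1.0, 0.3]
gripper_width: 0.0394
gripper_force: 0.0
```

```bash
python3 -c "
from plan import plan
plan((.448,.339,.3,-79.9))"
```

```text
t 1.35 tcp [ 0.5281 -0.0594  0.3002] rot [ 1.7997e+02  1.0000e-02 -8.0210e+01] F [ 0.9 -1.   0.3] w 0.0394 g 0.0 q [ 15.   5. -12.  -0. -73.  -5.]
(0.448, 0.339, 0.3, -79.9) dp [-4.062e+02  1.120e+01  3.000e-01] len 406 roll -0.005
```

Request:
{"name": "send_rows", "arguments": {"steps": [{"dp": [-60,2,0],"roll": -0.005,"jaw": 45},{"dp": [-120,4,0],"roll": -0.005,"jaw": 45},{"dp": [-180,5,0],"roll": -0.005,"jaw": 45},{"dp": [-240,7,0],"roll": -0.005,"jaw": 45},{"dp": [-295,8,0],"roll": -0.005,"jaw": 45}]}}

```text
time_s: 1.98
tcp_pos: [0.4693, 0.23, 0.3005]
eef_rot: [180.0, 0.0, -79.9]
contact_force: [1.0, -0.1, -0.5]
gripper_width: 0.0397
gripper_force: 0.0
```

Request:
{"name": "send_rows", "arguments": {"steps": [{"dp": [-40,1,0],"roll": 0,"jaw": 45},{"dp": [-75,2,0],"roll": 0,"jaw": 45},{"dp": [-100,3,10],"roll": 0,"jaw": 45},{"dp": [-111,3,30],"roll": 0,"jaw": 45},{"dp": [-111,3,50],"roll": 0,"jaw": 45}]}}

```text
time_s: 2.6
tcp_pos: [0.4475, 0.3373, 0.2489]
eef_rot: [179.9, -0.0, -79.9]
contact_force: [0.4, 0.7, 0.2]
gripper_width: 0.0393
gripper_force: 0.0
```

```bash
python3 -c "
from plan import plan
plan((.448,.339,.167,-79.9))"
```

```text
t 2.6 tcp [0.4475 0.3373 0.2489] rot [ 1.7994e+02 -3.0000e-02 -7.9940e+01] F [0.4 0.7 0.2] w 0.0393 g 0.0 q [ 57.  10. -13.  -0. -67. -47.]
(0.448, 0.339, 0.167, -79.9) dp [-1.6 -0.8 81.9] len 82 roll -0.001
```

Request:
{"name": "send_rows", "arguments": {"steps": [{"dp": [-1.5,0,20],"roll": 0,"jaw": 45},{"dp": [-1.5,0,40],"roll": 0,"jaw": 45},{"dp": [-1.5,0,60],"roll": 0,"jaw": 45},{"dp": [-1.5,0,75],"roll": 0,"jaw": 45},{"dp": [-1.5,0,82],"roll": 0,"jaw": 45}]}}

```text
time_s: 3.22
tcp_pos: [0.4475, 0.3379, 0.1674]
eef_rot: [179.9, -0.1, -80.0]
contact_force: [0.0, 1.0, 0.3]
gripper_width: 0.0392
gripper_force: 0.0
```

Request:
{"name": "send_rows", "arguments": {"steps": [{"dp": [0,0,0],"roll": 0,"jaw": 25},{"dp": [0,0,0],"roll": 0,"jaw": 15},{"dp": [0,0,0],"roll": 0,"jaw": 5},{"dp": [0,0,0],"roll": 0,"jaw": 5},{"dp": [0,0,0],"roll": 0,"jaw": 5}], "newtons": 20}}

```text
time_s: 3.85
tcp_pos: [0.4479, 0.3386, 0.1691]
eef_rot: [-180.0, 0.0, -80.0]
contact_force: [-0.2, -0.3, 3.0]
gripper_width: 0.0098
gripper_force: 20.0
```

```bash
python3 -c "
from plan import plan
from plant import r
import cv2
plan((.448,.339,.32,-79.9))
cv2.imwrite('pics/g1.png',cv2.resize(r.capture('scene')['image'][150:400,360:560],None,fx=2,fy=2))"
```

```text
t 3.85 tcp [0.4479 0.3386 0.1691] rot [-1.7996e+02  3.0000e-02 -7.9960e+01] F [-0.2 -0.3  3. ] w 0.0098 g 20.0 q [ 57.  13. -20.   0. -57. -47.]
(0.448, 0.339, 0.32, -79.9) dp [  -0.5   -0.3 -150.9] len 151 roll -0.001
```

Request:
{"name": "send_rows", "arguments": {"steps": [{"dp": [0,0,-10],"roll": 0,"jaw": 5},{"dp": [0,0,-25],"roll": 0,"jaw": 5},{"dp": [0,0,-45],"roll": 0,"jaw": 5},{"dp": [0,0,-65],"roll": 0,"jaw": 5},{"dp": [0,0,-85],"roll": 0,"jaw": 5}]}}

```text
time_s: 4.53
tcp_pos: [0.4477, 0.3383, 0.2551]
eef_rot: [-180.0, 0.0, -80.0]
contact_force: [-0.4, -1.0, -0.4]
gripper_width: 0.0098
gripper_force: 20.0
```

Request:
{"name": "send_rows", "arguments": {"steps": [{"dp": [0,0,-20],"roll": 0,"jaw": 5},{"dp": [0,0,-40],"roll": 0,"jaw": 5},{"dp": [0,0,-55],"roll": 0,"jaw": 5},{"dp": [0,0,-65],"roll": 0,"jaw": 5},{"dp": [0,0,-68],"roll": 0,"jaw": 5}]}}

```text
time_s: 5.15
tcp_pos: [0.4477, 0.3384, 0.3221]
eef_rot: [-180.0, 0.0, -80.0]
contact_force: [-0.1, -0.1, -2.4]
gripper_width: 0.0098
gripper_force: 20.0
```

```bash
python3 -c "
from plan import plan
from h import *
from plant import r
ez=[.5586,-.0274,.1945]
for x in(-.003,.02): print(W(ez,[[x,0,0]]))
p=W(ez,[[-.003,0,0]])[0]
plan((p[0],p[1],.32,-78.86))
cv2.imwrite('pics/g1.png',cv2.resize(r.capture('scene')['image'][100:400,320:600],None,fx=2,fy=2))"
```

```text
[[ 0.55565657 -0.02797983  0.        ]]
[[ 0.57822289 -0.02353448  0.        ]]
t 5.15 tcp [0.4477 0.3384 0.3221] rot [-1.7998e+02  3.0000e-02 -7.9970e+01] F [-0.1 -0.1 -2.4] w 0.0098 g 20.0 q [ 57.   7.  -6.  -0. -76. -47.]
(np.float64(0.5556565667094537), np.float64(-0.027979827960781807), 0.32, -78.86) dp [379.6 -42.5   1.9] len 382 roll -0.019
```

View pics/g1.png

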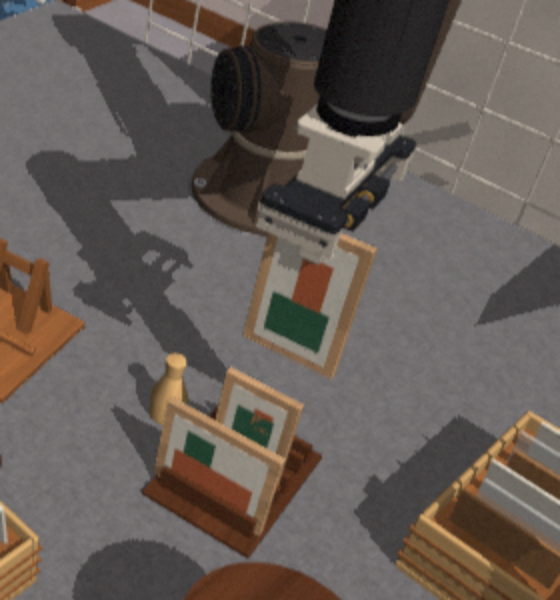

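The board hangs level in the gripper, clear of the rack. The other boards and the vase (170,390 in the crop) haven't moved. Next, carry it to the easel.

Request:
{"name": "send_rows", "arguments": {"steps": [{"dp": [15,-2,0],"roll": -0.002,"jaw": 5},{"dp": [45,-5,0],"roll": -0.004,"jaw": 5},{"dp": [80,-9,0],"roll": -0.006,"jaw": 5},{"dp": [120,-13,0],"roll": -0.01,"jaw": 5},{"dp": [160,-18,0],"roll": -0.014,"jaw": 5}]}}

```text
time_s: 5.82
tcp_pos: [0.4932, 0.1819, 0.321]
eef_rot: [179.9, -0.0, -79.2]
contact_force: [-0.6, -0.2, -1.0]
gripper_width: 0.01
gripper_force: 20.0
```

Request:
{"name": "send_rows", "arguments": {"steps": [{"dp": [40,-5,0],"roll": 0,"jaw": 5},{"dp": [80,-9,0],"roll": 0,"jaw": 5},{"dp": [120,-14,0],"roll": -0.005,"jaw": 5},{"dp": [155,-18,0],"roll": -0.005,"jaw": 5},{"dp": [185,-21,0],"roll": -0.005,"jaw": 5}]}}

```text
time_s: 6.45
tcp_pos: [0.5484, 0.004, 0.3209]
eef_rot: [179.9, -0.0, -78.9]
contact_force: [1.2, 0.1, -2.1]
gripper_width: 0.0097
gripper_force: 20.0
```

Request:
{"name": "send_rows", "arguments": {"steps": [{"dp": [20,-2,0],"roll": 0,"jaw": 5},{"dp": [31,-3,0],"roll": 0,"jaw": 5},{"dp": [34,-3.5,0],"roll": 0,"jaw": 5},{"dp": [34,-3.5,0],"roll": 0,"jaw": 5}]}}

```text
time_s: 6.95
tcp_pos: [0.5585, -0.0264, 0.3214]
eef_rot: [180.0, 0.0, -78.9]
contact_force: [-0.2, -0.7, -1.5]
gripper_width: 0.0099
gripper_force: 20.0
```

```bash
python3 -c "
from plan import plan
plan((.5557,-.028,.190,-78.86))"
```

```text
t 6.95 tcp [ 0.5585 -0.0264  0.3214] rot [ 1.7999e+02  1.0000e-02 -7.8880e+01] F [-0.2 -0.7 -1.5] w 0.0099 g 20.0 q [ 17.   7.  -7.  -0. -76.  -6.]
(0.5557, -0.028, 0.19, -78.86) dp [  1.1   3.1 131.4] len 131 roll -0.0
```

Request:
{"name": "send_rows", "arguments": {"steps": [{"dp": [1,1.5,20],"roll": 0,"jaw": 5},{"dp": [1,1.5,55],"roll": 0,"jaw": 5},{"dp": [1,1.5,90],"roll": 0,"jaw": 5},{"dp": [1,1.5,115],"roll": 0,"jaw": 5},{"dp": [1,1.5,130],"roll": 0,"jaw": 5}]}}

```text
time_s: 7.58
tcp_pos: [0.5569, -0.0272, 0.1904]
eef_rot: [179.9, 0.0, -78.8]
contact_force: [-0.2, 0.4, -1.3]
gripper_width: 0.01
gripper_force: 20.0
```

```bash
python3 -c "
from plan import plan
from plant import r
import cv2,numpy as np
plan((.5576,-.0276,.174,-78.86))
a=cv2.resize(r.capture('scene')['image'][140:310,240:390],None,fx=3.5,fy=3.5);b=cv2.resize(r.capture('top')['image'][190:310,250:360],None,fx=2.4,fy=2.4)
o=np.zeros((595,800,3),np.uint8);o[:a.shape[0],:a.shape[1]]=a;o[:b.shape[0],530:530+b.shape[1]]=b
cv2.imwrite('pics/g2.png',o)"
```

```text
t 7.575 tcp [ 0.5569 -0.0272  0.1904] rot [179.93   0.   -78.83] F [-0.2  0.4 -1.3] w 0.01 g 20.0 q [ 17.  12. -18.  -0. -60.  -6.]
(0.5576, -0.0276, 0.174, -78.86) dp [ 0.5 -0.6 16.4] len 16 roll 0.001
```

View pics/g2.png

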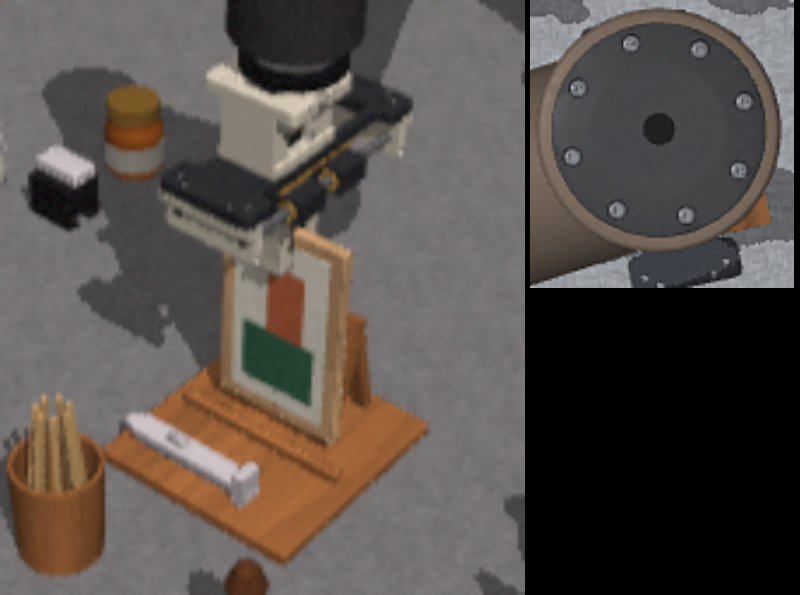

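The board hangs just behind the lip (bottom edge around (280,415) in the crop) and is centred. I'll lower it gently.

Request:
{"name": "send_rows", "arguments": {"steps": [{"dp": [0.5,-0.5,5],"roll": 0,"jaw": 5},{"dp": [0.5,-0.5,9],"roll": 0,"jaw": 5},{"dp": [0.5,-0.5,12],"roll": 0,"jaw": 5},{"dp": [0.5,-0.5,14],"roll": 0,"jaw": 5},{"dp": [0.5,-0.5,15],"roll": 0,"jaw": 5}]}}

```text
time_s: 8.3
tcp_pos: [0.558, -0.0282, 0.1766]
eef_rot: [-180.0, -0.0, -78.9]
contact_force: [0.3, -0.5, -1.6]
gripper_width: 0.0101
gripper_force: 20.0
```

Request:
{"name": "send_rows", "arguments": {"steps": [{"dp": [0,0,0.5],"roll": 0,"jaw": 5},{"dp": [0,0,1],"roll": 0,"jaw": 5},{"dp": [0,0,1.5],"roll": 0,"jaw": 5},{"dp": [0,0,2],"roll": 0,"jaw": 5},{"dp": [0,0,2],"roll": 0,"jaw": 5}]}}

```text
time_s: 8.93
tcp_pos: [0.558, -0.0282, 0.1745]
eef_rot: [180.0, 0.0, -78.9]
contact_force: [0.4, 0.0, -1.0]
gripper_width: 0.0097
gripper_force: 20.0
```

Request:
{"name": "send_rows", "arguments": {"steps": [{"dp": [0,0,0.5],"roll": 0,"jaw": 5},{"dp": [0,0,1],"roll": 0,"jaw": 5},{"dp": [0,0,1.5],"roll": 0,"jaw": 5},{"dp": [0,0,1.5],"roll": 0,"jaw": 5}]}}

```text
time_s: 9.43
tcp_pos: [0.5581, -0.0282, 0.1732]
eef_rot: [-180.0, -0.0, -78.9]
contact_force: [0.1, 0.2, 0.4]
gripper_width: 0.0098
gripper_force: 20.0
```

Request:
{"name": "send_rows", "arguments": {"steps": [{"dp": [0,0,0.5],"roll": 0,"jaw": 5},{"dp": [0,0,1],"roll": 0,"jaw": 5},{"dp": [0,0,1],"roll": 0,"jaw": 5}]}}

```text
time_s: 9.8
tcp_pos: [0.5583, -0.0282, 0.1731]
eef_rot: [-179.9, -0.0, -78.9]
contact_force: [-1.5, -0.4, 7.2]
gripper_width: 0.0096
gripper_force: 20.0
```

Contact at TCP z 0.173. Release slightly, rise, and tip the board back between the fingers.

Request:
{"name": "send_rows", "arguments": {"steps": [{"dp": [0,0,-1],"roll": 0,"jaw": 14},{"dp": [0,0,-1],"roll": 0,"jaw": 19},{"dp": [0,0,-1],"roll": 0,"jaw": 24},{"dp": [0,0,-6],"roll": 0,"jaw": 24},{"dp": [0,0,-12],"roll": 0,"jaw": 24}]}}

```text
time_s: 10.42
tcp_pos: [0.558, -0.0282, 0.1844]
eef_rot: [180.0, -0.0, -78.9]
contact_force: [0.5, -0.1, 1.3]
gripper_width: 0.0209
gripper_force: 0.0
```

Request:
{"name": "send_rows", "arguments": {"steps": [{"dp": [0,2,0],"roll": 0,"jaw": 24},{"dp": [0,4,0],"roll": 0,"jaw": 24},{"dp": [0,6,0],"roll": 0,"jaw": 24},{"dp": [0,8,0],"roll": 0,"jaw": 24},{"dp": [0,10,0],"roll": 0,"jaw": 24}]}}

```text
time_s: 11.05
tcp_pos: [0.548, -0.0301, 0.184]
eef_rot: [180.0, -0.0, -78.9]
contact_force: [0.3, -0.2, -0.0]
gripper_width: 0.0211
gripper_force: 0.0
```

Request:
{"name": "send_rows", "arguments": {"steps": [{"dp": [0,2,0],"roll": 0,"jaw": 24},{"dp": [0,4,0],"roll": 0,"jaw": 24},{"dp": [0,6,0],"roll": 0,"jaw": 24},{"dp": [0,8,0],"roll": 0,"jaw": 24},{"dp": [0,10,0],"roll": 0,"jaw": 24}]}}

```text
time_s: 11.68
tcp_pos: [0.5382, -0.0321, 0.1841]
eef_rot: [180.0, 0.0, -78.9]
contact_force: [0.7, 0.3, 0.3]
gripper_width: 0.0211
gripper_force: 0.0
```

```bash
python3 -c "
from plan import plan
from plant import r
import cv2,numpy as np
plan((.5576,-.0276,.174,-78.86))
cv2.imwrite('pics/g3.png',cv2.resize(r.capture('scene')['image'][140:310,240:390],None,fx=3.5,fy=3.5))"
```

```text
t 11.675 tcp [ 0.5382 -0.0321  0.1841] rot [180.     0.   -78.89] F [0.7 0.3 0.3] w 0.0211 g 0.0 q [ 17.  10. -21.  -0. -58.  -6.]
(0.5576, -0.0276, 0.174, -78.86) dp [ -0.7 -19.9  10.1] len 22 roll -0.0
```

View pics/g3.png

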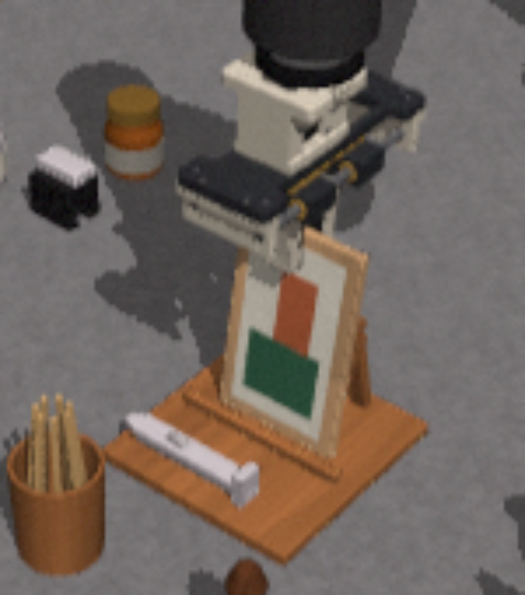

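The board is tilting back between the fingers with its foot behind the lip. Continue.

Request:
{"name": "send_rows", "arguments": {"steps": [{"dp": [0,2,1],"roll": 0,"jaw": 24},{"dp": [0,4,2],"roll": 0,"jaw": 24},{"dp": [0,6,3],"roll": 0,"jaw": 24},{"dp": [0,8,4],"roll": 0,"jaw": 24},{"dp": [0,10,5],"roll": 0,"jaw": 24}]}}

```text
time_s: 12.35
tcp_pos: [0.5284, -0.034, 0.179]
eef_rot: [180.0, -0.0, -78.9]
contact_force: [0.8, 0.2, 0.2]
gripper_width: 0.0213
gripper_force: 0.1
```

Request:
{"name": "send_rows", "arguments": {"steps": [{"dp": [0,2,1],"roll": 0,"jaw": 24},{"dp": [0,4,2],"roll": 0,"jaw": 24},{"dp": [0,6,3],"roll": 0,"jaw": 24},{"dp": [0,8,4],"roll": 0,"jaw": 24},{"dp": [0,10,5],"roll": 0,"jaw": 24}]}}

```text
time_s: 12.98
tcp_pos: [0.5186, -0.0359, 0.174]
eef_rot: [180.0, -0.0, -78.9]
contact_force: [-0.0, -0.2, 0.2]
gripper_width: 0.0208
gripper_force: 0.1
```

Request:
{"name": "send_rows", "arguments": {"steps": [{"dp": [0,2,0],"roll": 0,"jaw": 24},{"dp": [0,4,0],"roll": 0,"jaw": 24},{"dp": [0,6,0],"roll": 0,"jaw": 25},{"dp": [0,8,0],"roll": 0,"jaw": 26},{"dp": [0,10,0],"roll": 0,"jaw": 27}]}}

```text
time_s: 13.6
tcp_pos: [0.5088, -0.0378, 0.1741]
eef_rot: [180.0, 0.0, -78.9]
contact_force: [0.4, 0.4, -0.0]
gripper_width: 0.0237
gripper_force: 0.1
```

```bash
python3 -c "
from plan import plan
from plant import r
import cv2,numpy as np
plan((.5576,-.0276,.174,-78.86))
cv2.imwrite('pics/g4.png',cv2.resize(r.capture('scene')['image'][140:310,240:390],None,fx=3.5,fy=3.5))"
```

```text
t 13.6 tcp [ 0.5088 -0.0378  0.1741] rot [180.     0.   -78.88] F [ 0.4  0.4 -0. ] w 0.0237 g 0.1 q [ 18.   8. -25.  -0. -56.  -7.]
(0.5576, -0.0276, 0.174, -78.86) dp [ -0.6 -49.9   0.1] len 50 roll -0.0
```

View pics/g4.png

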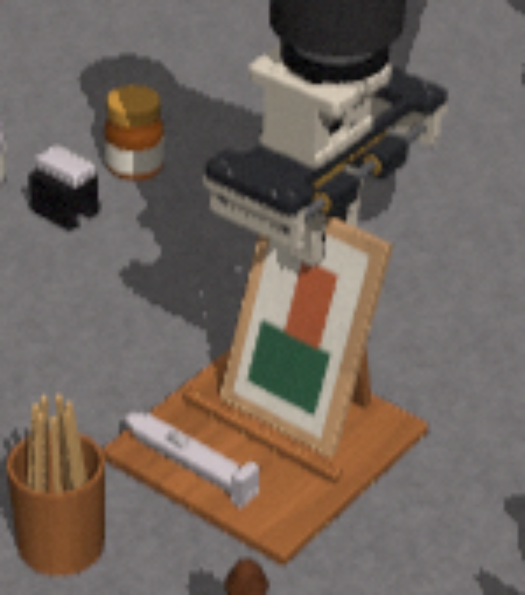

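The board leans far back, with its top near (335,225) and its foot behind the lip. The viewing allowance is used up, so from here I measure by code. Ease back further while opening, then lift off.

Request:
{"name": "send_rows", "arguments": {"steps": [{"dp": [0,2,0],"roll": 0,"jaw": 29},{"dp": [0,4,0],"roll": 0,"jaw": 32},{"dp": [0,6,0],"roll": 0,"jaw": 35},{"dp": [0,8,0],"roll": 0,"jaw": 38},{"dp": [0,8,0],"roll": 0,"jaw": 40}]}}

```text
time_s: 14.28
tcp_pos: [0.501, -0.0394, 0.1741]
eef_rot: [-180.0, 0.0, -78.9]
contact_force: [0.6, 0.2, 0.0]
gripper_width: 0.0346
gripper_force: 0.0
```

Request:
{"name": "send_rows", "arguments": {"steps": [{"dp": [0,0,-5],"roll": 0,"jaw": 40},{"dp": [0,0,-15],"roll": 0,"jaw": 40},{"dp": [0,0,-30],"roll": 0,"jaw": 40},{"dp": [0,0,-60],"roll": 0,"jaw": 40},{"dp": [0,0,-100],"roll": 0,"jaw": 40}]}}

```text
time_s: 14.9
tcp_pos: [0.5007, -0.0395, 0.2755]
eef_rot: [180.0, -0.0, -78.9]
contact_force: [1.2, -0.4, 1.3]
gripper_width: 0.0349
gripper_force: 0.0
```

Request:
{"name": "send_rows", "arguments": {"steps": [{"dp": [55,0,0],"roll": 0,"jaw": 70},{"dp": [110,0,0],"roll": 0,"jaw": 70},{"dp": [170,0,0],"roll": 0,"jaw": 70},{"dp": [225,0,0],"roll": 0,"jaw": 70},{"dp": [280,0,0],"roll": 0,"jaw": 70}]}}

```text
time_s: 15.52
tcp_pos: [0.5554, -0.3161, 0.2754]
eef_rot: [-179.9, -0.0, -78.9]
contact_force: [1.7, 0.9, -0.1]
gripper_width: 0.061
gripper_force: 0.0
```

Run:
```python
from plan import plan
from h import *
from plant import r
plan((.502,-.381,.25,-80.9))
ez=[.5586,-.0274,.1945]
np.set_printoptions(precision=1,suppress=True,linewidth=150)
T=r.capture('top')['image'];S=r.capture('scene')['image'];cv2.imwrite('pics/T5.png',T);cv2.imwrite('pics/S5.png',S)
# predicted top-edge outline for given foot xb
for xb in(-8,-4,0,4):
    th=np.arctan((xb+43.4)/102.7);u=np.array([-np.sin(th),np.cos(th)]);n=np.array([np.cos(th),np.sin(th)])
    c=[np.array([xb,12])+180*u+k*n for k in(0,10)];f=np.array([xb,12])+10*n
    P=np.array([[p[0],y,p[1]] for p in c for y in(55,-55)]+[[f[0],y,f[1]] for y in(55,-55)])/1e3
    print(xb,np.degrees(th),"top",proj("top",W(ez,P))[:4].ravel(),"scene",proj("scene",W(ez,P)).ravel())
# observed: HSV light-wood mask in top
h=cv2.cvtColor(T,cv2.COLOR_BGR2HSV)[230:320,270:360]
m=((h[...,0]>8)&(h[...,0]<20)&(h[...,2]>190)).astype(np.uint8)
n,l,st,_=cv2.connectedComponentsWithStats(m)
for i in range(1,n):
    if st[i,4]>40: print(st[i],cv2.boxPoints(cv2.minAreaRect(np.argwhere(l==i)[:,::-1].astype(np.float32)+[270,230])).ravel() if 0 else cv2.boxPoints(cv2.minAreaRect((np.argwhere(l==i)[:,::-1]+[270,230]).astype(np.float32))).ravel())
```

```text
t 15.525 tcp [ 0.5554 -0.3161  0.2754] rot [-1.7994e+02 -4.0000e-02 -7.8880e+01] F [ 1.7  0.9 -0.1] w 0.061 g 0.0 q [-12.  16.  -1.   0. -73.  23.]
(0.502, -0.381, 0.25, -80.9) dp [53.3 64.9 25.4] len 88 roll 0.035
-8 19.018728411996207 top [283.4 292.4 339.7 280.5 282.3 287.6 338.8 275.7] scene [352.3 209.3 318.5 193.6 350.3 210.  316.4 194.2 333.4 270.5 301.8 253.2]
-4 20.98889507640311 top [283.6 293.3 339.9 281.4 282.5 288.6 339.  276.7] scene [352.6 209.7 318.9 194.  350.7 210.2 316.8 194.4 332.5 271.1 300.9 253.8]
0 22.908436532032592 top [283.8 294.  339.9 282.2 282.8 289.4 339.1 277.5] scene [352.9 210.1 319.2 194.4 351.  210.5 317.2 194.7 331.7 271.8 300.  254.5]
4 24.77514056883192 top [284.  294.6 340.  282.8 283.  290.1 339.2 278.3] scene [353.1 210.6 319.5 194.9 351.3 210.9 317.5 195.1 330.8 272.5 299.1 255.1]
[   0    0   76   68 1969] [270. 297. 270. 230. 345. 230. 345. 297.]
```

Run:
```python
import cv2,numpy as np
from h import *
T=cv2.imread('pics/T5.png');T0=cv2.imread('pics/top0.png');S=cv2.imread('pics/S5.png');S0=cv2.imread('pics/scene0.png')
print("rows col311");print([(y,*T[y,311].tolist()) for y in range(238,300,1) if y<252 or y>272])
d=(np.abs(T.astype(int)-T0).sum(2)>60).astype(np.uint8);d[:,370:]=0;d[:, :260]=0
y=286
for y in(262,270,280): 
    x=np.where(d[y])[0]; print("diff row",y,x.min() if len(x) else None,x.max() if len(x) else None)
ds=(np.abs(S.astype(int)-S0).sum(2)>60).astype(np.uint8)
for y in range(188,276,6):
    x=np.where(ds[y,280:380])[0]+280; print("S",y,(x.min(),x.max()) if len(x) else None,end=' ')
```

```text
rows col311
[(238, 93, 147, 218), (239, 94, 150, 220), (240, 93, 150, 220), (241, 94, 151, 220), (242, 98, 153, 223), (243, 81, 126, 188), (244, 96, 152, 224), (245, 94, 146, 219), (246, 104, 163, 238), (247, 47, 76, 115), (248, 57, 90, 133), (249, 106, 167, 240), (250, 102, 158, 231), (251, 96, 155, 231), (273, 57, 87, 156), (274, 62, 101, 205), (275, 199, 204, 198), (276, 194, 202, 197), (277, 192, 200, 197), (278, 192, 201, 198), (279, 255, 255, 249), (280, 113, 146, 179), (281, 100, 133, 168), (282, 198, 250, 255), (283, 172, 224, 248), (284, 166, 218, 244), (285, 172, 223, 248), (286, 204, 254, 255), (287, 65, 98, 143), (288, 54, 87, 136), (289, 60, 93, 142), (290, 55, 94, 147), (291, 83, 81, 84), (292, 104, 99, 93), (293, 174, 168, 167), (294, 166, 164, 161), (295, 182, 176, 173), (296, 172, 167, 164), (297, 176, 173, 170), (298, 174, 167, 165), (299, 170, 165, 162)]
diff row 262 260 369
diff row 270 260 369
diff row 280 260 369
S 188 None S 194 (np.int64(318), np.int64(319)) S 200 (np.int64(316), np.int64(332)) S 206 (np.int64(315), np.int64(345)) S 212 (np.int64(313), np.int64(351)) S 218 (np.int64(298), np.int64(348)) S 224 (np.int64(299), np.int64(347)) S 230 (np.int64(299), np.int64(345)) S 236 (np.int64(299), np.int64(343)) S 242 (np.int64(300), np.int64(343)) S 248 (np.int64(302), np.int64(341)) S 254 (np.int64(305), np.int64(338)) S 260 (np.int64(317), np.int64(337)) S 266 (np.int64(328), np.int64(335)) S 272 None
```

By edge rows, the board top is at 281.7/286.7 and the foot about (334,270), so it leans at about 19.5° with its foot near the rests. For the lamp, check the stick cup's clearance and plan a grip on its y ends, with the tips above the end stop.

Run:
```python
from plan import plan
from h import *
np.set_printoptions(precision=4,suppress=True)
ez=[.5586,-.0274,.1945];Rz=np.array([[np.cos(ez[2]),np.sin(ez[2])],[-np.sin(ez[2]),np.cos(ez[2])]])
for nm,p,z in(("cup rim",[311,163.5],.085),("sticks",[311,160],.13)):
    w=bp("top",[p],z)[0];print(nm,w,"easel",Rz@(w[:2]-ez[:2]))
plan((.5035,-.3803,.25,-170.3))
# lamp refit: head top corners + body z0 left corners + scene head corners free of bias
from plant import r
```

```text
cup rim [ 0.7524 -0.0432  0.085 ] easel [ 0.1871 -0.053 ]
sticks [ 0.7495 -0.0426  0.13  ] easel [ 0.1844 -0.0518]
t 15.625 tcp [ 0.5552 -0.3186  0.2739] rot [179.94  -0.04 -79.11] F [-0.   0.4 -0.1] w 0.0616 g 0.0 q [-12.  16.  -1.   0. -73.  23.]
(0.5035, -0.3803, 0.25, -170.3) dp [50.8 62.4 24. ] len 84 roll 1.592
```

Request:
{"name": "send_rows", "arguments": {"steps": [{"dp": [10,12,0],"roll": 0.17,"jaw": 72},{"dp": [20,25,0],"roll": 0.34,"jaw": 72},{"dp": [30,37,5],"roll": 0.51,"jaw": 72},{"dp": [40,50,10],"roll": 0.68,"jaw": 72},{"dp": [50,62,15],"roll": 0.85,"jaw": 72}]}}

```text
time_s: 16.25
tcp_pos: [0.5037, -0.3752, 0.2601]
eef_rot: [-179.9, 0.0, -127.9]
contact_force: [-0.5, 0.3, 0.1]
gripper_width: 0.0633
gripper_force: 0.0
```

Request:
{"name": "send_rows", "arguments": {"steps": [{"dp": [0,0,0],"roll": 0.17,"jaw": 72},{"dp": [0,0,0],"roll": 0.34,"jaw": 72},{"dp": [0,0,0],"roll": 0.51,"jaw": 72},{"dp": [0,0,0],"roll": 0.68,"jaw": 72},{"dp": [0,0,0],"roll": 0.74,"jaw": 72}]}}

```text
time_s: 16.88
tcp_pos: [0.504, -0.3748, 0.2602]
eef_rot: [-180.0, 0.0, -170.2]
contact_force: [-1.1, 0.1, -0.5]
gripper_width: 0.0634
gripper_force: 0.0
```

```bash
python3 -c "
from plan import plan
plan((.5035,-.3803,.039,-170.3))"
```

```text
t 16.875 tcp [ 0.504  -0.3748  0.2602] rot [-1.7997e+02  5.0000e-02 -1.7017e+02] F [-1.1  0.1 -0.5] w 0.0634 g 0.0 q [-19.  15.  -4.   0. -71. -61.]
(0.5035, -0.3803, 0.039, -170.3) dp [  1.6  -5.2 221.2] len 221 roll 0.002
```

Request:
{"name": "send_rows", "arguments": {"steps": [{"dp": [1.5,-5,40],"roll": 0.002,"jaw": 76},{"dp": [1.5,-5,80],"roll": 0.002,"jaw": 76},{"dp": [1.5,-5,120],"roll": 0.002,"jaw": 76},{"dp": [1.5,-5,145],"roll": 0.002,"jaw": 76},{"dp": [1.5,-5,155],"roll": 0.002,"jaw": 76}]}}

```text
time_s: 17.5
tcp_pos: [0.5029, -0.3799, 0.1034]
eef_rot: [180.0, -0.1, -170.1]
contact_force: [1.0, -0.2, 0.3]
gripper_width: 0.0664
gripper_force: 0.0
```

Request:
{"name": "send_rows", "arguments": {"steps": [{"dp": [0,0,15],"roll": 0,"jaw": 76},{"dp": [0,0,30],"roll": 0,"jaw": 76},{"dp": [0,0,45],"roll": 0,"jaw": 76},{"dp": [0,0,58],"roll": 0,"jaw": 76},{"dp": [0,0,66],"roll": 0,"jaw": 76}]}}

```text
time_s: 18.12
tcp_pos: [0.503, -0.3803, 0.037]
eef_rot: [180.0, -0.0, -170.1]
contact_force: [0.4, -0.4, 0.5]
gripper_width: 0.0666
gripper_force: 0.0
```

```bash
python3 -c "
from plan import plan
plan((.5035,-.3803,.039,-170.3))"
```

```text
t 18.125 tcp [ 0.503  -0.3803  0.037 ] rot [ 1.7998e+02 -4.0000e-02 -1.7010e+02] F [ 0.4 -0.4  0.5] w 0.0666 g 0.0 q [-19.  27. -18.  -0. -44. -61.]
(0.5035, -0.3803, 0.039, -170.3) dp [-0.5 -0.1 -2. ] len 2 roll 0.003
```

Request:
{"name": "send_rows", "arguments": {"steps": [{"dp": [0,0,-2.5],"roll": 0,"jaw": 70},{"dp": [0,0,-2.5],"roll": 0,"jaw": 62},{"dp": [0,0,-2.5],"roll": 0,"jaw": 50},{"dp": [0,0,-2.5],"roll": 0,"jaw": 45},{"dp": [0,0,-2.5],"roll": 0,"jaw": 45}], "newtons": 30}}

```text
time_s: 18.75
tcp_pos: [0.5038, -0.3806, 0.0413]
eef_rot: [-180.0, 0.1, -170.1]
contact_force: [0.2, -0.2, 4.4]
gripper_width: 0.0502
gripper_force: 30.0
```

```bash
python3 -c "
from plan import plan
plan((.5035,-.3803,.039,-170.3))"
```

```text
t 18.75 tcp [ 0.5038 -0.3806  0.0413] rot [-1.7995e+02  6.0000e-02 -1.7008e+02] F [ 0.2 -0.2  4.4] w 0.0502 g 30.0 q [-19.  27. -18.   0. -45. -61.]
(0.5035, -0.3803, 0.039, -170.3) dp [0.2 0.3 2.3] len 2 roll 0.004
```

```bash
cat > sil.py <<'E'
from h import *
from scipy.optimize import minimize
np.set_printoptions(precision=4,suppress=True)
I={"top":cv2.imread("pics/top0.png"),"scene":cv2.imread("pics/scene0.png")}
def box(x0,x1,y0,y1,z0,z1): return np.array([[x,y,z] for x in(x0,x1) for y in(y0,y1) for z in(z0,z1)])/1e3
def ren(n,p,boxes,roi,k=8):
    x,y,w,h=roi;m=np.zeros((h*k,w*k),np.uint8)
    for b in boxes:
        q=(proj(n,W(p,b))-[x,y]+.5)*k
        cv2.fillConvexPoly(m,cv2.convexHull(np.round(q*16).astype(np.int32)),1,shift=4)
    return cv2.resize(m.astype(np.float32),(w,h),interpolation=cv2.INTER_AREA)
def sfit(obs,p0,boxes):
    f=lambda d:sum(np.abs(ren(n,np.array(p0)+d/[1e3,1e3,50],boxes,roi)-m).sum() for n,roi,m in obs)
    s=minimize(f,[0,0,0],method="Nelder-Mead",options=dict(initial_simplex=[[-3,-3,-2],[4,0,0],[0,4,0],[0,0,4]],xatol=.02,fatol=.05))
    return np.array(p0)+s.x/[1e3,1e3,50],s.fun,sum(m.sum() for _,_,m in obs)
E
python3 - <<'E'
from sil import *
def m(n,roi,f):
    x,y,w,h=roi;c=cv2.cvtColor(I[n][y:y+h,x:x+w],cv2.COLOR_BGR2HSV).astype(int);return (n,roi,f(c[...,0],c[...,1],c[...,2]).astype(np.float32))
lf=lambda h,s,v:(v<42)|(v>175)
for k,roi in(("top",(440,258,46,38)),("scene",(240,176,36,34))):
    o=m(k,roi,lf);cc=cv2.connectedComponentsWithStats(o[2].astype(np.uint8));i=1+np.argmax(cc[2][1:,4]);print(k,cc[2][1:])
    o=(k,roi,(cc[1]==i).astype(np.float32))
    print("lamp",k,sfit([o],[.5035,-.3803,.165],[box(-20,20,-25,25,0,43),box(-18,9,-25,25,43,55)]))
    (globals().setdefault("L",[])).append(o)
print("lamp both",sfit(L,[.5035,-.3803,.165],[box(-20,20,-25,25,0,43),box(-18,9,-25,25,43,55)]))
roi=(250,195,110,115);o=m("top",roi,lambda h,s,v:((h<22)&(s>90))|((v>190)&(s<60)))
cs,_=cv2.findContours(o[2].astype(np.uint8),0,2);c=max(cs,key=cv2.contourArea);hm=np.zeros(o[2].shape,np.uint8);cv2.fillConvexPoly(hm,cv2.convexHull(c),1)
print("easel base",sfit([("top",roi,hm.astype(np.float32))],[.5586,-.0274,.1945],[box(-85,105,-90,90,0,12)]))
for k,roi in(("top",(275,205,68,30)),("scene",(270,253,50,40))):
    o=m(k,roi,lambda h,s,v:(v>(205 if k=="top" else 150))&(s<70));print(k,o[2].sum())
    print("rail",sfit([o],[.5586,-.0274,.1945],[box(65,85,-75,25,29 if k=="top" else 24,30),box(72,78,-87,-75,29,30),box(64,86,25,33,39 if k=="top" else 24,40)]))
E
```

```text
top [[  5   9  32  21 467]]
lamp top (array([ 0.504 , -0.381 ,  0.1627]), np.float64(92.40625), np.float32(467.0))
scene [[ 12   6  15  10  59]
 [  8  13  20  17 214]]
lamp scene (array([ 0.5048, -0.3785, -0.0809]), np.float64(160.640625), np.float32(214.0))
lamp both (array([ 0.5038, -0.3817,  0.1287]), np.float64(263.140625), np.float32(681.0))
easel base (array([ 0.5583, -0.0275,  0.1891]), np.float64(87.109375), np.float32(6535.0))
top 386.0
rail (array([ 0.5587, -0.0266,  0.1891]), np.float64(101.984375), np.float32(386.0))
scene 221.0
rail (array([ 0.5556, -0.0305,  0.1832]), np.float64(80.34375), np.float32(221.0))
```

Request:
{"name": "send_rows", "arguments": {"steps": [{"dp": [0,0,-10],"roll": 0,"jaw": 45},{"dp": [0,0,-30],"roll": 0,"jaw": 45},{"dp": [0,0,-55],"roll": 0,"jaw": 45},{"dp": [0,0,-75],"roll": 0,"jaw": 45},{"dp": [0,0,-80],"roll": 0,"jaw": 45}]}}

```text
time_s: 19.38
tcp_pos: [0.5038, -0.3805, 0.1221]
eef_rot: [-179.9, 0.1, -170.1]
contact_force: [0.0, 0.1, 0.0]
gripper_width: 0.0499
gripper_force: 30.0
```

```bash
python3 -c "
from plan import plan
from h import *
ez=[.5585,-.0272,.190]
p=W(ez,[[.075,-.135,.0]])[0];print(p,W(ez,[[.075,0,0]]))
plan((p[0],p[1],.12,-169.1))"
```

```text
[ 0.65764627 -0.14560615  0.        ] [[ 0.63215032 -0.01303558  0.        ]]
t 19.375 tcp [ 0.5038 -0.3805  0.1221] rot [-1.7994e+02  1.1000e-01 -1.7010e+02] F [0.  0.1 0. ] w 0.0499 g 30.0 q [-19.  22. -14.   0. -54. -61.]
(np.float64(0.6576462684556228), np.float64(-0.14560615461759396), 0.12, -169.1) dp [-192.   204.9    2.3] len 281 roll -0.017
```

Request:
{"name": "send_rows", "arguments": {"steps": [{"dp": [-20,22,0],"roll": -0.004,"jaw": 45},{"dp": [-52,56,0],"roll": -0.008,"jaw": 45},{"dp": [-86,92,0],"roll": -0.012,"jaw": 45},{"dp": [-120,128,0],"roll": -0.017,"jaw": 45},{"dp": [-150,160,0],"roll": -0.017,"jaw": 45}]}}

```text
time_s: 20.0
tcp_pos: [0.6237, -0.1952, 0.1196]
eef_rot: [180.0, -0.1, -169.1]
contact_force: [1.0, -0.5, -0.0]
gripper_width: 0.0499
gripper_force: 30.0
```

Request:
{"name": "send_rows", "arguments": {"steps": [{"dp": [-25,26,0],"roll": 0,"jaw": 45},{"dp": [-38,40,0],"roll": 0,"jaw": 45},{"dp": [-42,44.5,0],"roll": 0,"jaw": 45},{"dp": [-42,44.5,20],"roll": 0,"jaw": 45},{"dp": [-42,44.5,45],"roll": 0,"jaw": 45}]}}

```text
time_s: 20.62
tcp_pos: [0.6561, -0.1461, 0.0755]
eef_rot: [-180.0, 0.0, -169.2]
contact_force: [0.4, 0.3, -1.5]
gripper_width: 0.0501
gripper_force: 30.0
```

Request:
{"name": "send_rows", "arguments": {"steps": [{"dp": [0,0,7],"roll": 0,"jaw": 45},{"dp": [0,0,13],"roll": 0,"jaw": 45},{"dp": [0,0,16],"roll": 0,"jaw": 45},{"dp": [0,0,16],"roll": 0,"jaw": 45}]}}

```text
time_s: 21.12
tcp_pos: [0.6566, -0.1454, 0.06]
eef_rot: [-180.0, 0.0, -169.1]
contact_force: [-0.6, -0.5, -0.9]
gripper_width: 0.0495
gripper_force: 30.0
```

Run:
```python
from plan import plan
from h import *
from plant import r
plan((.6576,-.1456,.0593,-169.1))
for n in("top","scene"): cv2.imwrite(f"pics/{n}6.png",r.capture(n)["image"])
S=cv2.imread("pics/scene6.png");g=cv2.cvtColor(S,cv2.COLOR_BGR2GRAY)
ez=[.5585,-.0272,.190]
L=np.array([[x,y,z] for y in(-160,-110) for x in(55,95) for z in(18,23,61)])/1e3
print(np.round(proj("scene",W(ez,L)),0).tolist())
print(g[248:284:1,262:292].tolist().__str__().replace("], ","],\n"))
```

```text
t 21.125 tcp [ 0.6566 -0.1454  0.06  ] rot [-1.7999e+02  3.0000e-02 -1.6913e+02] F [-0.6 -0.5 -0.9] w 0.0495 g 30.0 q [  4.  29. -11.   0. -49. -83.]
(0.6576, -0.1456, 0.0593, -169.1) dp [-1.  -0.4  0.7] len 1 roll -0.0
[[261.0, 246.0], [261.0, 245.0], [261.0, 235.0], [251.0, 253.0], [251.0, 252.0], [251.0, 242.0], [274.0, 254.0], [274.0, 252.0], [274.0, 242.0], [265.0, 261.0], [265.0, 260.0], [264.0, 249.0]]
[[19, 23, 30, 33, 28, 15, 17, 103, 129, 97, 96, 83, 83, 85, 85, 79, 90, 91, 108, 121, 124, 122, 117, 114, 119, 122, 121, 122, 121, 120],
[14, 14, 16, 38, 18, 16, 22, 105, 128, 121, 94, 85, 84, 87, 89, 79, 103, 103, 120, 118, 118, 121, 119, 114, 115, 121, 121, 122, 123, 116],
[20, 17, 17, 27, 16, 21, 19, 102, 133, 109, 96, 82, 91, 96, 79, 107, 121, 118, 119, 118, 118, 119, 120, 121, 117, 120, 118, 121, 117, 100],
[16, 20, 18, 21, 16, 23, 17, 72, 121, 95, 130, 88, 67, 68, 99, 120, 119, 123, 123, 120, 115, 118, 119, 122, 118, 118, 117, 116, 106, 108],
[18, 9, 19, 22, 21, 20, 18, 29, 72, 76, 137, 65, 32, 47, 120, 124, 123, 117, 116, 117, 117, 122, 122, 120, 115, 116, 100, 123, 109, 
[... 3741 characters left out ...]
120, 104, 95, 90, 73, 73, 67, 60, 124, 129, 124, 124, 120, 121, 124, 122, 122, 120, 120, 111, 108, 89, 74, 71, 85, 108, 118, 119, 123, 126],
[97, 95, 85, 82, 76, 74, 66, 54, 123, 120, 122, 119, 120, 121, 119, 117, 120, 118, 119, 119, 118, 110, 85, 79, 70, 82, 93, 110, 126, 122],
[87, 80, 83, 80, 78, 72, 67, 56, 116, 121, 121, 124, 118, 118, 118, 119, 119, 121, 118, 114, 115, 115, 107, 109, 93, 84, 74, 88, 104, 114],
[86, 83, 83, 81, 77, 72, 65, 54, 125, 126, 124, 123, 124, 120, 123, 121, 120, 120, 120, 115, 116, 118, 118, 120, 117, 112, 89, 79, 77, 87],
[84, 83, 81, 80, 76, 72, 67, 53, 127, 127, 128, 126, 125, 127, 124, 118, 121, 121, 117, 120, 120, 119, 116, 120, 123, 122, 112, 84, 84, 76]]
```

The lamp's end face and channel mouth show at about (270,256), lined up with the rail tip at about (277,260) to within 1–2 mm. I'll apply the small correction and advance slowly, watching the force.

Request:
{"name": "send_rows", "arguments": {"steps": [{"dp": [-1,0,0.7],"roll": 0,"jaw": 45},{"dp": [-1,5,0.7],"roll": 0,"jaw": 45},{"dp": [-1,10,0.7],"roll": 0,"jaw": 45},{"dp": [-1,15,0.7],"roll": 0,"jaw": 45},{"dp": [-1,20,0.7],"roll": 0,"jaw": 45}]}}

```text
time_s: 21.85
tcp_pos: [0.6535, -0.125, 0.0589]
eef_rot: [-180.0, 0.0, -169.1]
contact_force: [1.7, 0.6, -0.7]
gripper_width: 0.0498
gripper_force: 30.0
```

Request:
{"name": "send_rows", "arguments": {"steps": [{"dp": [0,2,0],"roll": 0,"jaw": 45},{"dp": [0,4,0],"roll": 0,"jaw": 45},{"dp": [0,6,0],"roll": 0,"jaw": 45},{"dp": [0,8,0],"roll": 0,"jaw": 45},{"dp": [0,10,0],"roll": 0,"jaw": 45}]}}

```text
time_s: 22.48
tcp_pos: [0.6517, -0.1156, 0.0588]
eef_rot: [-180.0, -0.0, -169.1]
contact_force: [-0.2, 1.2, -1.3]
gripper_width: 0.0496
gripper_force: 30.0
```

```bash
cat > es.py <<'E'
from plan import plan
from h import *
from plant import r
ez=np.array([.5585,-.0272]);c,s=np.cos(.19),np.sin(.19)
st=r.get_state();d=np.array(st["tcp_pos"])[:2]-ez;f=np.array(st["contact_force"]);t=np.array(st["moment"])
print("easel mm",1e3*(c*d[0]+s*d[1]),1e3*(-s*d[0]+c*d[1]),"z",st["tcp_pos"][2]*1e3,"F easel",c*f[0]+s*f[1],-s*f[0]+c*f[1],f[2],"M",t,"t",st["time_s"],"yaw",st["eef_rot"])
E
python3 es.py
```

```text
easel mm 74.78886404028636 -104.39020481027234 z 58.847003522736024 F easel 0.056669702833742785 1.2577426154906088 -1.2601245375291512 M [ 0.00637725 -0.00705311 -0.00135476] t 22.475 yaw [-1.79999215e+02 -9.90829352e-04 -1.69132329e+02]
```

Request:
{"name": "send_rows", "arguments": {"steps": [{"dp": [0,2,0],"roll": 0,"jaw": 45},{"dp": [0,4,0],"roll": 0,"jaw": 45},{"dp": [0,6,0],"roll": 0,"jaw": 45},{"dp": [0,8,0],"roll": 0,"jaw": 45},{"dp": [0,10,0],"roll": 0,"jaw": 45}]}}

```text
time_s: 23.1
tcp_pos: [0.6498, -0.1057, 0.0589]
eef_rot: [-180.0, 0.0, -169.1]
contact_force: [0.5, 0.2, -1.1]
gripper_width: 0.0502
gripper_force: 30.0
```

```bash
python3 es.py
```

```text
easel mm 74.83135365615597 -94.29814082641659 z 58.863441525344086 F easel 0.5064017813759046 0.10574440199559763 -1.0736138377027102 M [ 0.035684   -0.06404474 -0.00106695] t 23.1 yaw [-1.79998967e+02  2.43799166e-04 -1.69121409e+02]
```

Request:
{"name": "send_rows", "arguments": {"steps": [{"dp": [0,4,0],"roll": 0,"jaw": 45},{"dp": [0,8,0],"roll": 0,"jaw": 45},{"dp": [0,12,0],"roll": 0,"jaw": 45},{"dp": [0,16,0],"roll": 0,"jaw": 45},{"dp": [0,20,0],"roll": 0,"jaw": 45}]}}

```text
time_s: 23.72
tcp_pos: [0.646, -0.0858, 0.0589]
eef_rot: [-180.0, 0.0, -169.1]
contact_force: [-0.3, -0.2, -0.9]
gripper_width: 0.0499
gripper_force: 30.0
```

```bash
python3 es.py
```

```text
easel mm 74.87270096118172 -74.12188851601226 z 58.916209211890745 F easel -0.30005886667530524 -0.11684616495649691 -0.936246380905104 M [-0.04714081  0.01930978  0.00270438] t 23.725 yaw [-1.79999551e+02  7.00820895e-03 -1.69120509e+02]
```

Request:
{"name": "send_rows", "arguments": {"steps": [{"dp": [0,3,0],"roll": 0,"jaw": 45},{"dp": [0,6,0],"roll": 0,"jaw": 45},{"dp": [0,9,0],"roll": 0,"jaw": 45},{"dp": [0,12,0],"roll": 0,"jaw": 45},{"dp": [0,15,0],"roll": 0,"jaw": 45}]}}

```text
time_s: 24.35
tcp_pos: [0.6433, -0.0712, 0.059]
eef_rot: [180.0, 0.0, -169.1]
contact_force: [-0.1, -1.6, 2.0]
gripper_width: 0.0499
gripper_force: 30.0
```

```bash
python3 es.py
```

```text
easel mm 74.95599570099137 -59.183738101629615 z 58.987129398237855 F easel -0.45229257358581865 -1.5922608981815711 1.9983864693417122 M [-0.50863815 -0.16162845 -0.00888037] t 24.35 yaw [ 1.79996268e+02  1.81275190e-02 -1.69126929e+02]
```

Request:
{"name": "send_rows", "arguments": {"steps": [{"dp": [0,4,0],"roll": 0,"jaw": 45},{"dp": [0,8,0],"roll": 0,"jaw": 45},{"dp": [0,12,0],"roll": 0,"jaw": 45},{"dp": [0,16,0],"roll": 0,"jaw": 45},{"dp": [0,20,0],"roll": 0,"jaw": 45}]}}

```text
time_s: 24.98
tcp_pos: [0.6393, -0.0515, 0.0588]
eef_rot: [-180.0, -0.0, -169.1]
contact_force: [0.0, -2.0, 1.8]
gripper_width: 0.0501
gripper_force: 30.0
```

```bash
python3 es.py
```

```text
easel mm 74.8017429777742 -39.143539778067854 z 58.83756944132564 F easel -0.36807839753401833 -1.9785320577941345 1.7777483129449325 M [-0.60164479 -0.17726312 -0.02517001] t 24.975 yaw [-1.79998709e+02 -3.81448551e-03 -1.69120809e+02]
```

Request:
{"name": "send_rows", "arguments": {"steps": [{"dp": [0,4,0],"roll": 0,"jaw": 45},{"dp": [0,8,0],"roll": 0,"jaw": 45},{"dp": [0,12,0],"roll": 0,"jaw": 45},{"dp": [0,16,0],"roll": 0,"jaw": 45},{"dp": [0,20,0],"roll": 0,"jaw": 45}]}}

```text
time_s: 25.6
tcp_pos: [0.6356, -0.0319, 0.0589]
eef_rot: [-180.0, -0.0, -169.1]
contact_force: [-0.5, -0.5, 0.8]
gripper_width: 0.0497
gripper_force: 30.0
```

```bash
python3 es.py
```

```text
easel mm 74.79836218662818 -19.197711413671325 z 58.85998081496684 F easel -0.6241016877600111 -0.34181483006058494 0.8359165884058877 M [-0.65612329 -0.18282041  0.00382293] t 25.6 yaw [-1.79999290e+02 -1.52428388e-03 -1.69125774e+02]
```

Request:
{"name": "send_rows", "arguments": {"steps": [{"dp": [0,4,0],"roll": 0,"jaw": 45},{"dp": [0,8,0],"roll": 0,"jaw": 45},{"dp": [0,11,0],"roll": 0,"jaw": 45},{"dp": [0,14,0],"roll": 0,"jaw": 45},{"dp": [0,16,0],"roll": 0,"jaw": 45}]}}

```text
time_s: 26.22
tcp_pos: [0.6324, -0.0161, 0.0587]
eef_rot: [180.0, -0.0, -169.1]
contact_force: [0.6, 0.1, -1.2]
gripper_width: 0.0497
gripper_force: 30.0
```

```bash
python3 es.py
```

```text
easel mm 74.70001627158523 -3.0473167820313054 z 58.697468074636085 F easel 0.5920162410130728 0.017844762273529644 -1.1655681234965671 M [ 0.00446259 -0.00222062  0.061471  ] t 26.225 yaw [ 1.79986210e+02 -1.38345330e-02 -1.69123407e+02]
```

Request:
{"name": "send_rows", "arguments": {"steps": [{"dp": [0,1,0],"roll": 0,"jaw": 45},{"dp": [0,2,0],"roll": 0,"jaw": 45},{"dp": [0,3,0],"roll": 0,"jaw": 45},{"dp": [0,3,0],"roll": 0,"jaw": 45}]}}

```text
time_s: 26.72
tcp_pos: [0.632, -0.014, 0.0587]
eef_rot: [-180.0, -0.0, -169.1]
contact_force: [1.7, -3.8, -3.2]
gripper_width: 0.0498
gripper_force: 30.0
```

```bash
python3 es.py
```

```text
easel mm 74.64213575238433 -0.898202494530792 z 58.652526598752495 F easel 0.9034644989386141 -4.07112678121769 -3.1878202324021148 M [-1.52050981 -0.51271084 -0.03981345] t 26.725 yaw [-1.79974342e+02 -2.81953222e-02 -1.69134920e+02]
```

The catch load dropped away at about -3 mm and the stop now pushes back. I'll press slightly more to seat the lamp.

Request:
{"name": "send_rows", "arguments": {"steps": [{"dp": [0,1,0],"roll": 0,"jaw": 45},{"dp": [0,1.5,0],"roll": 0,"jaw": 45},{"dp": [0,1.5,0],"roll": 0,"jaw": 45}]}}

```text
time_s: 27.1
tcp_pos: [0.6319, -0.0139, 0.0587]
eef_rot: [-179.9, -0.0, -169.1]
contact_force: [4.1, -11.2, -3.5]
gripper_width: 0.05
gripper_force: 30.0
```

```bash
python3 es.py
```

```text
easel mm 74.59584089645719 -0.7902685115401663 z 58.69185677695139 F easel 1.9261962790330078 -11.799757076238986 -3.475316564750316 M [-4.32138716 -1.41610084 -0.0587026 ] t 27.1 yaw [-1.79893480e+02 -4.11116141e-02 -1.69146529e+02]
```

Request:
{"name": "send_rows", "arguments": {"steps": [{"dp": [0,-1.5,0.3],"roll": 0,"jaw": 45},{"dp": [0,-1.5,0.3],"roll": 0,"jaw": 58},{"dp": [0,-1.5,0.3],"roll": 0,"jaw": 64},{"dp": [0,-1.5,0.3],"roll": 0,"jaw": 70},{"dp": [0,-1.5,0.3],"roll": 0,"jaw": 72}]}}

```text
time_s: 27.72
tcp_pos: [0.6321, -0.0132, 0.0587]
eef_rot: [180.0, 0.0, -169.1]
contact_force: [-0.2, 1.2, -0.4]
gripper_width: 0.0623
gripper_force: 0.0
```

Request:
{"name": "send_rows", "arguments": {"steps": [{"dp": [0,0,-10],"roll": 0,"jaw": 72},{"dp": [0,0,-30],"roll": 0,"jaw": 72},{"dp": [0,0,-70],"roll": 0,"jaw": 72},{"dp": [0,0,-120],"roll": 0,"jaw": 72},{"dp": [0,0,-160],"roll": 0,"jaw": 72}]}}

```text
time_s: 28.35
tcp_pos: [0.6324, -0.0135, 0.2217]
eef_rot: [-180.0, 0.1, -169.1]
contact_force: [0.4, -0.5, 0.8]
gripper_width: 0.0636
gripper_force: 0.0
```

Request:
{"name": "send_rows", "arguments": {"steps": [{"dp": [0,-60,0],"roll": 0,"jaw": 72},{"dp": [0,-120,0],"roll": 0,"jaw": 72},{"dp": [0,-180,0],"roll": 0,"jaw": 72},{"dp": [0,-240,0],"roll": 0,"jaw": 72},{"dp": [0,-300,0],"roll": 0,"jaw": 72}]}}

```text
time_s: 28.98
tcp_pos: [0.6889, -0.31, 0.2196]
eef_rot: [-180.0, 0.0, -169.1]
contact_force: [1.2, 0.7, 0.2]
gripper_width: 0.0633
gripper_force: 0.0
```

```bash
python3 es.py
python3 - <<'E'
from sil import *
from plant import r
T=r.capture("top")["image"];S=r.capture("scene")["image"];cv2.imwrite("pics/T7.png",T);cv2.imwrite("pics/S7.png",S)
I["top"]=T;I["scene"]=S
def lift(b): b=b.copy();b[:,2]+=.017;return b
# lamp head bright mask at top
x,y,w,h=275,200,72,40;c=cv2.cvtColor(T[y:y+h,x:x+w],cv2.COLOR_BGR2HSV).astype(int)
m=((c[...,2]>205)&(c[...,1]<70)).astype(np.uint8);n,l,st,ce=cv2.connectedComponentsWithStats(m)
print([(s.tolist(),(q+[x,y]).round(1).tolist()) for s,q in zip(st[1:],ce[1:]) if s[4]>15])
ez=[.5585,-.0272,.19]
print("pred head centre",proj("top",W(ez,[[.0705,0,.072]])),"catch",proj("top",W(ez,[[.075,-.0365,.034]])),"stop",proj("top",W(ez,[[.075,.029,.04]])))
# gray profile along the rail top, easel y -80..35
for nm,Im in(("before",cv2.imread("pics/top0.png")),("after",T)):
    g=cv2.cvtColor(Im,cv2.COLOR_BGR2GRAY)
    P=np.array([[.075,yy,.030] for yy in np.arange(-80,-20,3)/1e3]);q=proj("top",W(ez,P)).astype(np.float32)
    print(nm,cv2.remap(g,q[:,:1],q[:,1:],1).ravel())
# others unmoved: diff to start in boards/goods regions, and board since release
a=cv2.imread("pics/top0.png").astype(int);D=np.abs(T.astype(int)-a).sum(2)>90
for nm,(x0,y0,x1,y1) in dict(rack2=(70,225,180,298),vase=(178,270,208,300),cup=(295,145,330,182),fig=(215,165,247,193),coast=(378,140,418,182),jar=(455,305,492,336),tin=(484,246,524,280)).items(): print(nm,D[y0:y1,x0:x1].sum())
b=cv2.imread("pics/S5.png").astype(int);print("board since release",(np.abs(S.astype(int)-b).sum(2)>90)[190:272,300:356].sum())
E
```

```text
easel mm 74.64789392965118 -302.29286445521956 z 219.60656524788197 F easel 1.2605878497660177 0.42937883552110445 0.2444360503656283 M [ 0.09239303 -0.16755338  0.05232063] t 28.975 yaw [-1.79978069e+02  4.83871967e-02 -1.69104900e+02]
[([49, 11, 9, 11, 70], [328.0, 215.9]), ([40, 13, 6, 8, 20], [318.4, 215.3]), ([7, 14, 28, 17, 324], [296.4, 222.1])]
pred head centre [[298.0401 221.807 ]] catch [[313.7612 218.2513]] stop [[285.1796 223.7378]]
before [227 226 226 226 226 226 224 225 225 226 231 162 147 178 205 208 214 192
 223 227]
after [162 254 251 248 249 254 206  63  54  54 178 202 146 151 164 152 141 120
 189 254]
rack2 3052
vase 164
cup 265
fig 194
coast 1177
jar 408
tin 816
board since release 187
```

Request:
{"name": "send_rows", "arguments": {"steps": [{"dp": [55,-25,-10],"roll": 0,"jaw": 72},{"dp": [110,-50,-20],"roll": 0,"jaw": 72},{"dp": [165,-75,-20],"roll": 0,"jaw": 72},{"dp": [220,-110,-20],"roll": 0,"jaw": 72},{"dp": [270,-150,-20],"roll": 0,"jaw": 72}]}}

```text
time_s: 29.7
tcp_pos: [0.4531, -0.5038, 0.2401]
eef_rot: [-179.9, 0.1, -169.1]
contact_force: [1.2, -0.7, -0.0]
gripper_width: 0.0632
gripper_force: 0.0
```

Request:
{"name": "send_rows", "arguments": {"steps": [{"dp": [40,-45,0],"roll": 0,"jaw": 72},{"dp": [80,-90,0],"roll": 0,"jaw": 72},{"dp": [90,-110,0],"roll": 0,"jaw": 72},{"dp": [90,-110,0],"roll": 0,"jaw": 72}]}}

```text
time_s: 30.2
tcp_pos: [0.3856, -0.6294, 0.2384]
eef_rot: [180.0, -0.0, -169.3]
contact_force: [0.3, 0.4, 0.3]
gripper_width: 0.0631
gripper_force: 0.0
```

```bash
python3 es.py
python3 - <<'E'
from sil import *
from plant import r
T=r.capture("top")["image"];S=r.capture("scene")["image"];cv2.imwrite("pics/T8.png",T);cv2.imwrite("pics/S8.png",S)
T0,S0=I["top"],I["scene"];S5=cv2.imread("pics/S5.png");T5=cv2.imread("pics/T5.png")
def sh(a,b,x0,y0,x1,y1):
    q=cv2.matchTemplate(b[y0-6:y1+6,x0-6:x1+6],a[y0:y1,x0:x1],cv2.TM_CCOEFF_NORMED);_,v,_,p=cv2.minMaxLoc(q);return p[0]-6,p[1]-6,round(v,3)
for nm,bx in dict(wide=(80,240,152,258),small=(85,272,135,290),vase=(178,276,192,294),cup=(297,148,326,180),fig=(220,166,245,190),coast=(380,144,416,180),jar=(458,308,490,334),tin=(487,248,522,276)).items(): print(nm,sh(T0,T,*bx))
print("board S5->now",sh(S5,S,312,196,352,268),"top",sh(T5,T,280,272,344,294))
ez=[.5585,-.0272,.19]
for nm,Im in(("before",T0),("after",T)):
    for xo in(.072,.078):
        g=cv2.cvtColor(Im,cv2.COLOR_BGR2GRAY);P=np.array([[xo,yy,.030] for yy in np.arange(-70,-20,2.5)/1e3]);q=proj("top",W(ez,P)).astype(np.float32)
        print(nm,cv2.remap(g,q[:,:1],q[:,1:],1).ravel())
q=proj("scene",W(ez,[[.075,-.0365,.034],[.075,-.06,.03],[.075,-.025,.03]]));print(q)
x,y=q[0].astype(int)
for Im in(S0,S): print(cv2.cvtColor(Im,cv2.COLOR_BGR2GRAY)[y-4:y+5,x-8:x+8])
E
```

```text
easel mm -283.4759762316223 -558.7241972778993 z 238.41296668643218 F easel 0.3873855688348138 0.3102340552304785 0.33498773113974 M [ 0.02613813 -0.06197639  0.01952286] t 30.2 yaw [ 1.79981385e+02 -1.52207061e-02 -1.69273265e+02]
wide (0, 0, 0.999)
small (0, 0, 0.999)
vase (0, 0, 0.999)
cup (0, 0, 0.998)
fig (0, 0, 0.997)
coast (0, 0, 0.998)
jar (0, 0, 0.999)
tin (0, 0, 1.0)
board S5->now (0, 0, 0.996) top (0, 0, 0.996)
before [226 227 226 225 226 225 227 226 229 198 111 166 171 177 175 210 183 198
 231 228]
before [224 223 225 222 223 224 224 224 226 180 169 176 192 205 207 217 204 195
 214 224]
after [226 226 226 226 225 227 227 229 236 209 123 142 127 129 110 114 107  99
 217 228]
after [224 225 224 223 223 223 223 224 227 181 124 120 130 133 125 126 112 101
 178 234]
[[289.9685 264.8586]
 [283.332  262.1525]
 [293.26   267.8373]]
[[190 190 192 184 169 146 114  97  95  95  98  99  98  96  98  96]
 [187 187 189 191 188 180 169 145 111  98  98 103  99 100  97  97]
 [188 188 185 188 186 190 190 178 165 131 104  98  98  95  96  97]
 [180 188 188 188 187 190 187 157 159 148 160 116  
[... 255 characters left out ...]
150 140 168 174 185 189 188]
 [ 98  92  94  80  89 103 126 151 167 182 168 176 183 191 191 189]]
[[191 191 188 182 168 147 116  79  74  54  60 126 123 138 161 184]
 [187 189 191 189 188 180 167  92  67  59  54  93 128 112 129 144]
 [188 188 190 190 187 189 188 111 103  53  39  48  89  94 113 118]
 [179 190 188 188 186 188 187 130 102  44  32  32  34  51  73 101]
 [139 167 190 191 186 188 158 107  70  27  29  31  30  32  34  61]
 [107 134 158 175 189 188 123  80  47  15  22  23  30  32  33  30]
 [ 87 103 119 138 160 180 165 106  63  22  10  14  26  30  36  36]
 [ 88  78  89 104 120 138 146 119  69  23  12  17  17  19  20  30]
 [ 99  90  96  79  92 103 115  98  55  23  13  12  15   2  17  18]]
```

```bash
python3 -c "
from plant import r
print(r.close_job())"
```

```text
the job is handed in; nothing more can be done
None
```

The job is handed in after 30.2 s: the tall board leans centred on the easel, and the lamp is seated against the end stop. The catch looks up from the force drop and image values, though I had no views left to inspect it. Image matching shows the other boards and the goods have not moved.

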